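# Zero the width comparator on the setup bar, then gauge the walnut strip

### The arm

A 6-joint arm with a two-finger parallel gripper is mounted at the origin on the work surface; the furniture and walls round the work are solid. World frame = base frame: x ahead of the robot, y to its left, z up, the work surface at z = 0. Lengths are in m, angles in rad, forces in N, time in s.
With the tool pointing down it reaches from about 0.225 to 0.875 m from the base axis. Payload 3.4 kg.
Tool frame: the origin (TCP) lies on the centre line of the jaws, within the pads' length; the fingertips stand 22 mm ahead of it and the grasp point (between the pads) lies 3 mm ahead of it; z points along the fingers, y is the line along which they close (so a half turn about z gives the same grasp; the last joint's range is limited). The gripper opens to 85 mm and grips with 20 to 120 N. Pads are 22 mm wide; open, the fingers measure 114 mm over their backs; the gripper's body (76 mm by 85 mm) begins 54 mm behind the grasp point. The pads swing forward as they close: fully open they stand 13 mm farther back than shut.
Start: joints at [1.011, 0.276, 1.505, -0, 1.361, -0.121], TCP at [0.244, 0.521, 0.253] pointing down, gripper open.
Joint ranges: [-2.89, 2.89], [-0.75, 2.08], [0.22, 2.7], [-1.18, 4.32], [0.11, 2.71], [-2.7, 2.7]. Speed limits (rad/s): [2.57, 2.57, 3.14, 3.14, 3.14, 3.14].

### API

Orientations are given as a unit quaternion [w, x, y, z].
In Python, from rig import readout, optics, ticket gives the robot as it stands. The module is installed in compiled form; this text tells all that it offers.
- The arm moves only by the shell command python3 -m handwheel 'ROWS' [OPENING] [FORCE]. ROWS is rows parted by semicolons, their numbers by spaces, 1 to 5 of them, each of 4 numbers: dx, dy, dz in m, then a turn about the tool's z in rad; each row shifts and turns the commanded pose from where the row before left it, along the tool's axes as they then stand; what a row does not reach is not made up. A row lasts 1/12 s, in which the tool goes at most 0.0417 m and 0.125 rad, less where a joint would pass 70% of its speed; a pose out of reach is approached as far as the arm can. OPENING is the finger opening in m, set as the command begins (- or left out keeps the last). The fingers move at their own pace and stop on an object; FORCE is the grip in N (left out, the last holds). Time passes only in rows, so rows that do not move let the fingers close. It prints the time, the measured TCP pose, the force, the opening and the grip force at its end.
- readout.get_state(): the state, without advancing time (a new reading comes with each control period).
- optics.get_image(name): name is "side" or "top"; returns a dict with "img" (400x640x3 uint8, red, green, blue), "camera_matrix" (3x3 intrinsics, pixels), "k1" (the pictures are not rectified: a ray, as slopes to the right and down, at radius r is drawn at 1 + k1 r^2 times it, then the intrinsics apply), "T" (4x4, takes a point from camera to world coordinates). Camera axes: x right, y down, z forward; pixel columns grow to the right and rows downward; lengths in m; the calibration is good to about 2 mm. A picture is of the moment at which its call begins. There is no depth.
- ticket.sign_off(): hands the job in; it is judged then, once.
The state is a dict: "clock": time; "qpos": joint angles; "qd": joint speeds; "effort": joint torques, N m; "position": TCP position; "ee_rot": TCP orientation; "contact_force": force on the tool from outside, world axes, zero at the start; "moment": the same for the moment, N m; "width": finger opening in m; "gripper_force": force on a finger pad.
Only numpy, scipy, OpenCV 4.12 (cv2) and the standard library are available. Lean on these libraries where they do the work, as an engineer would, in place of code of your own. Each camera call takes 0.05 s, during which the arm holds its last target. There are 200 camera calls.

### The job

The aluminium setup bar is in the width comparator: turn the dial's bezel until its zero mark stands at the needle, and let go. Then take the bar out and lay it in its wooden tray, and slide the walnut strip past the sprung roller until it is pressed firmly home on the end stop. Force and ram nothing, leave the other things alone, and leave the strip flat along the rail with the zero untouched, so that its deviation can be read.

Things in the scene. Friction and masses are not known exactly. Their poses are not given: they have to be found in the camera images.
- gauge: comparator's fixed dark steel base plate, 180 x 220 x 12 mm. Origin on its underside; it spans x -85..95, y -110..110. Parts lie on it in a channel along y, mouth to +y, their -x side on the anvil rail (22 mm high over the plate, 22 thick, y -70..-9, its mouth end bevelled from -20; face at x = -60 looking to +x). From y -9 to 110 the plate is free on both sides of a part.
- anvil (a point): point on the plate's top (12 mm over the table) at the foot of the rail's face, across from the roller; axes as the gauge's. A part in the channel lies to +x of this point.
- end_stop: steel block 36 x 14 x 18 mm fixed on the plate at the channel's -y end. Origin at the foot of its face, which looks to +y of this frame. Out of it, 10 mm over the plate, stands a stop screw 11 mm across, set anew each time: its tip, on which a part seats, is anywhere 6 to 22 mm in front of the face and has to be felt for. Firmly home is about 10 N on the tip; 25 N would be ramming.
- dial: fixed dial head on the channel's +x side, face up. Origin on the dial's axis, 12 mm over the table. Its bezel is an upright knurled steel ring 60 mm across, 28 to 43 mm above this origin; nothing else is that high within 60 mm of the axis. Its sprung spindle reaches along -x to the roller.
- roller_point (a point): centre of the free-turning steel roller (24 mm across, 9 thick, upright axis) on the spindle, 13 mm over the plate. Empty, it stands about 40 mm from the rail; it yields up to 10 mm away from the rail, spring 2 N at rest, 5 N with a part in. A part pushed along the channel rides past it with some 4 to 8 N, then drags at 3 to 6 N.
- bezel (a joint): turn of the bezel with its white dial face, rad, clockwise from above positive, about the dial's upright axis; 0 when the zero mark points to -x of the dial (to the spindle). It turns freely but stiffly from -1.3 to 1.6 and stays where it is left.
- needle (a joint): angle of the black needle, rad, clockwise from above positive, same zero direction as the bezel: zeroed when both values are equal. The needle turns clockwise by 0.63 rad for each mm that the roller is pressed in (one turn = 10 mm; 50 ticks on the face).
- zero_mark (a point): the bold black wedge and rim notch on the bezel that mark zero; this point is on the rim. Its x axis points outward from the dial's axis.
- needle_tip (a point): tip of the needle; its x axis points outward along the needle.
- master: the setup bar: aluminium, 44 (x, the gauged width) x 150 (y) x 30 mm (z), 0.5 kg, two round bores on its top. Origin: centre of the underside. It starts in the channel at or up to 16 mm short of the stop screw, held flat on the rail by the roller; its half towards the mouth stands free of the rail.
- bar_tray: shallow fixed wooden tray with cork floor, 130 (x) x 190 (y) mm, walls 6 mm thick and 16 mm high, floor 6 mm above the table. Origin: centre of the underside. The setup bar belongs in it, lying flat along its y axis.
- strip: the part: dark walnut strip, 45 (x, the gauged width) x 160 (y) x 20 mm (z), about 0.1 kg, flat on the table; either end may lead. Origin: centre of the underside. 1 mm wider than the bar, so the zeroed dial will show the needle about 0.65 rad clockwise past zero.
- birch_offcut: bystander: pale offcut 45 x 110 x 16 mm, not the part
- oak_strip: bystander: brown oak strip 50 x 200 x 22 mm, not the part
- tape_roll: bystander: roll of masking tape, 105 mm across, 25 mm high
- wrench: bystander: flat steel blade wrench 55 x 226 x 9 mm
Things that resemble listed ones, but are neither listed nor needed, are in the scene too. Leave any purple look-alike of the master alone.

How it is judged:
By the outcome, as a careful person would: the job done as asked, in the order asked, and still so for the second after the job is handed in, with the robot touching nothing.
It also fails if it takes over 72 s, if anything falls off the work surface, if the arm or the gripper's body presses on something with over 40 N, if the wrist force passes 120 N, or if a joint passes its speed limit or range.

## Working session

There is one attempt and no reset: what is moved stays moved. The work goes in short steps, Python scripts to look and compute and a shell command to move; the robot and the scene stay as the last step left them, time stands still between calls to the robot, and variables do not carry over. Pictures are saved under pics/ and viewed, at most 10 in all, crops included, and the job is handed in when it is done.

```bash
mkdir -p pics
cat > h.py <<'E'
import numpy as np, cv2, json
from rig import readout, optics
def grab(n):
    d=optics.get_image(n); np.savez(f'{n}.npz',**{k:np.asarray(v) for k,v in d.items()}); return d
def load(n): return dict(np.load(f'{n}.npz'))
def ray(d,uv):
    uv=np.atleast_2d(np.asarray(uv,float)); K=np.array(d['camera_matrix']); k=float(d['k1'])
    p=cv2.undistortPoints(uv[:,None],K,np.array([k,0,0,0,0.]))[:,0]
    T=np.array(d['T']); r=np.c_[p,np.ones(len(p))]@T[:3,:3].T
    return T[:3,3],r
def onz(d,uv,z):
    o,r=ray(d,uv); return o+r*((z-o[2])/r[:,2])[:,None]
def tri(d1,u1,d2,u2):
    o1,r1=ray(d1,u1);o2,r2=ray(d2,u2);r1=r1[0]/np.linalg.norm(r1[0]);r2=r2[0]/np.linalg.norm(r2[0])
    s=np.linalg.lstsq(np.c_[r1,-r2],o2-o1,rcond=None)[0]
    a=o1+s[0]*r1;b=o2+s[1]*r2; return (a+b)/2,np.linalg.norm(a-b)
def proj(d,P):
    T=np.linalg.inv(np.array(d['T'])); P=np.atleast_2d(P)
    return cv2.projectPoints(P@T[:3,:3].T+T[:3,3],np.zeros(3),np.zeros(3),np.array(d['camera_matrix']),np.array([float(d['k1']),0,0,0,0.]))[0][:,0]
E
python3 - <<'E'
from h import *
np.set_printoptions(precision=4,suppress=True)
for n in('side','top'):
    d=grab(n); cv2.imwrite(f'pics/{n}0.png',d['img'][:,:,::-1]); print(d['T'],d['camera_matrix'],d['k1'])
print(readout.get_state())
E
```

```text
[[-0.9982  0.0385 -0.0453  0.4875]
 [ 0.0593  0.5888 -0.8061  1.2826]
 [-0.0043 -0.8074 -0.59    0.9281]
 [ 0.      0.      0.      1.    ]] [[407.9394   0.     319.9624]
 [  0.     407.9394 204.8173]
 [  0.       0.       1.    ]] -0.07050471870364594
[[ 0.3764 -0.8434  0.3833 -0.1297]
 [-0.9264 -0.3368  0.1685 -0.1149]
 [-0.013  -0.4185 -0.9081  1.4414]
 [ 0.      0.      0.      1.    ]] [[435.2504   0.     321.4967]
 [  0.     435.2504 207.2298]
 [  0.       0.       1.    ]] -0.05005208942579226
{'clock': 0.1, 'qpos': array([ 1.011 ,  0.2766,  1.506 , -0.    ,  1.3607, -0.121 ]), 'qd': array([-0.0007, -0.0016, -0.0016,  0.0008, -0.0002, -0.001 ]), 'effort': array([  0.0012, -41.7703, -24.6406,  -0.0002,   0.0058,   0.    ]), 'position': array([0.2441, 0.5202, 0.2525]), 'ee_rot': array([-0.0003,  0.2176,  0.976 , -0.0008]), 'contact_force': array([ 0.0005,  1.0164, -0.4843]), 'moment': array([0.0044, 0.0037, 0.026 ]), 'gripper_force': 0.0, 'width': 0.08532833943264062}
```

View pics/top0.png

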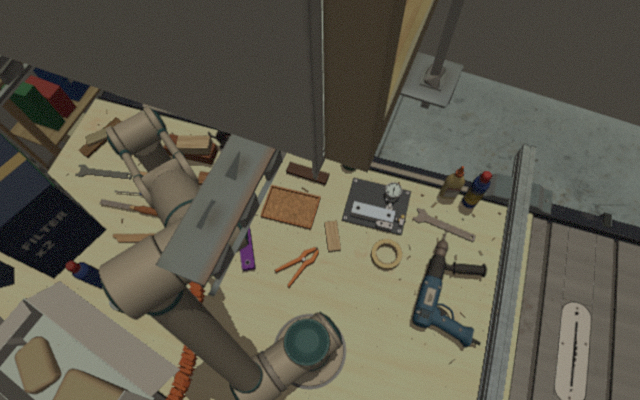

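View pics/side0.png

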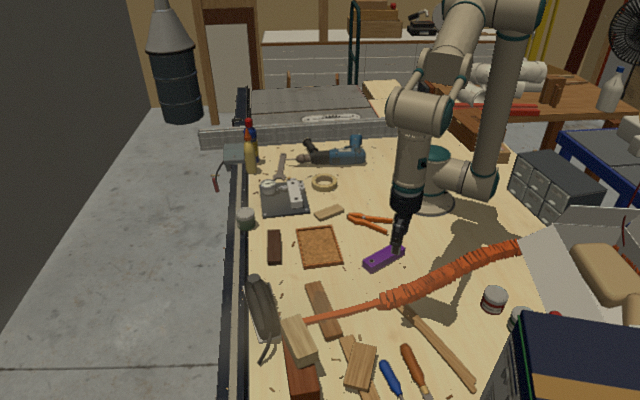

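The gauge is at top (377,205) / side (282,195), the cork tray at top (291,207) / side (319,246), and the purple look-alike at top (247,250). There are three strip candidates: dark brown at top (307,173) / side (274,247), brown at side (323,310), and red-brown at side (300,375). The first one fits best because it is dark and short. I'll enlarge the views to confirm.

Run:
```python
from h import *
t=load('top')['img'][:,:,::-1]; s=load('side')['img'][:,:,::-1]
f=lambda im,x,y,w,h,k:cv2.resize(im[y:y+h,x:x+w],None,fx=k,fy=k,interpolation=cv2.INTER_CUBIC)
a=f(t,335,165,80,75,5); b=f(s,250,165,80,75,5)
c=f(t,255,150,100,75,4); d=f(s,240,220,100,75,4)
o=np.vstack([np.hstack([a[:300],b[:300]]),np.hstack([c,d])[:,:800]])
o=np.clip(o.astype(float)*1.6,0,255).astype(np.uint8)
cv2.imwrite('pics/c1.png',np.vstack([np.hstack([f(t,335,172,80,60,5),f(s,250,165,80,60,5)]),np.hstack([c,d])]).clip(0,255))
```

```text
(no output)
```

View pics/c1.png

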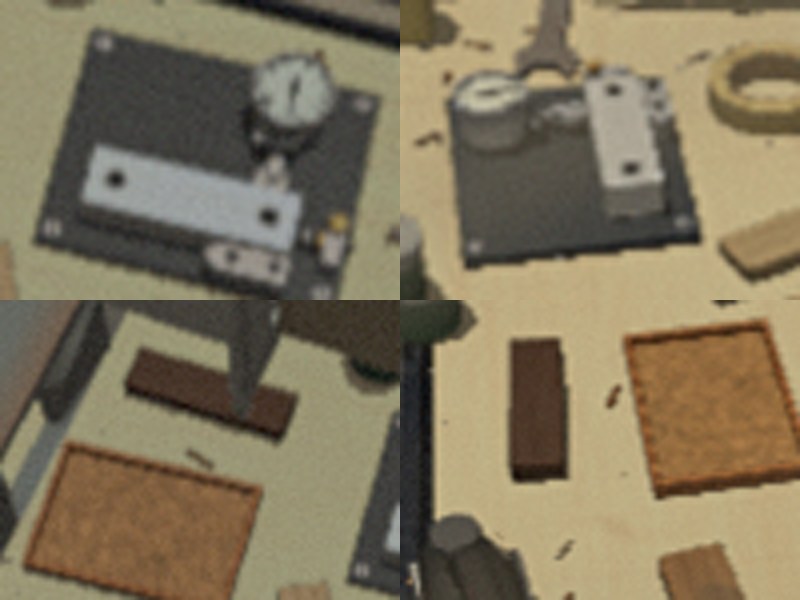

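The top row of the crop shows the aluminium bar with two bores, top-view (353,206)–(392,217). The dial face is at top (393,190), with its needle pointing down toward the robot and the spindle. The stop, with its brass screw, is on the right at (401,219), so the gauge mouth looks left (+y). The dark brown bar at top (307,173) / side (274,247) is the only dark walnut piece of about 160x45, so it is the strip. The tray with its cork floor is beside it.

```bash
cat > m.py <<'E'
from h import *
np.set_printoptions(precision=4,suppress=True)
def seg(d,box,fn,k=4):
    x,y,w,h=box; im=cv2.resize(d['img'][y:y+h,x:x+w],None,fx=k,fy=k,interpolation=cv2.INTER_CUBIC)
    m=fn(im.astype(int)).astype(np.uint8)
    c=max(cv2.findContours(m,cv2.RETR_EXTERNAL,cv2.CHAIN_APPROX_NONE)[0],key=cv2.contourArea)
    return (c[:,0]+0.5)/k-0.5+[x,y],m
def rect(P):
    (c,s,a)=cv2.minAreaRect((P[:,:2]*1000).astype(np.float32))
    if s[0]>s[1]: s=s[::-1];a+=90
    a=np.deg2rad(a-0); # short-axis direction
    yaw=(a+np.pi/2)%np.pi-np.pi/2
    return np.array(c)/1000,s,yaw   # yaw of short (x) axis
E
python3 - <<'E'
from m import *
t=load('top');s=load('side')
V=lambda im:im.max(2)
walnut=lambda im:(V(im)<105)
cork=lambda im:(im[...,0]-im[...,2]>55)&(im[...,0]<215)
plate=lambda im:(V(im)<105)
for nm,d,box,z,fn in [('strip top',t,(280,155,55,40),.02,walnut),('strip side',s,(262,226,25,46),.02,walnut),
  ('cork top',t,(255,180,70,52),.016,cork),('cork side',s,(290,220,60,52),.016,cork),
  ('gauge top',t,(335,172,80,65),.012,plate),('gauge side',s,(255,178,75,45),.012,plate),
  ('bar top',t,(348,198,50,28),.042,lambda im:(im.min(2)>120)&(im[...,0]-im[...,2]<15)),('bar side',s,(284,175,30,40),.042,lambda im:(im.min(2)>150)&(im[...,0]-im[...,2]<18))]:
    c,m=seg(d,box,fn); 
    P=onz(d,c,z); print(nm,rect(P),'px',c.min(0),c.max(0))
    cv2.imwrite('pics/m_'+nm.replace(' ','_')+'.png',m*255)
for p in[(340,200),(310,172),(290,165),(350,190)]: print(p,t['img'][p[1],p[0]])
for p in[(275,247),(300,200),(298,190),(310,240)]: print(p,s['img'][p[1],p[0]])
E
```

```text
strip top (array([0.6207, 0.2534]), (139.25897216796875, 162.1632537841797), np.float64(0.036588749936489195)) px [285.625 154.625] [334.375 185.625]
strip side (array([0.5828, 0.265 ]), (47.599761962890625, 175.74517822265625), np.float64(0.032801895072180676)) px [266.875 229.375] [281.375 265.125]
cork top (array([0.4359, 0.2573]), (130.2686004638672, 189.59527587890625), np.float64(0.11849640395193739)) px [260.625 184.625] [319.875 227.375]
cork side (array([0.4331, 0.2563]), (215.28041076660156, 259.5877685546875), np.float64(-0.06423304864773005)) px [289.625 219.625] [349.375 271.375]
gauge top (array([ 0.553 , -0.0326]), (185.26055908203125, 222.4069366455078), np.float64(0.11340872597258511)) px [341.125 177.375] [410.375 234.875]
gauge side (array([ 0.5563, -0.0218]), (178.8018341064453, 228.78436279296875), np.float64(0.11226287594644346)) px [259.125 182.125] [309.625 218.375]
bar top (array([ 0.5192, -0.0285]), (54.60443878173828, 150.079833984375), np.float64(0.11471517293483724)) px [351.375 201.125] [394.375 221.375]
bar side (array([0.4882, 0.0334]), (4.450229167938232, 10.89785385131836), np.float64(0.2576028118429161)) px [300.375 198.625] [301.625 200.375]
(340, 200) [153 148 113]
(310, 172) [72 52 42]
(290, 165) [68 54 39]
(350, 190) [77 75 66]
(275, 247) [79 59 45]
(300, 200) [180 175 159]
(298, 190) [176 168 151]
(310, 240) [143 103  59]
```

Run:
```python
from m import *
t=load('top');s=load('side')
A=lambda x,y:(x/5+335,y/5+172); B=lambda x,y:((x-400)/5+250,y/5+165); C=lambda x,y:(x/4+255,(y-300)/4+150); D=lambda x,y:((x-400)/4+240,(y-300)/4+220)
for n,a,b in [('bar m+',A(97,147),B(607,188)),('bar m-',A(83,197),B(662,182)),('bore m',A(115,178),B(631,168)),('bore s',A(268,216),B(613,90)),
 ('dial',A(292,88),B(490,92)),
 ('strip ul',C(140,350),D(512,468)),('strip ll',C(128,386),D(566,465)),('strip lr',C(282,436),D(558,340)),('strip ur',C(297,394),D(510,340)),
 ('tray ul',C(67,445),D(658,490)),('tray ur',C(262,488),D(628,340)),('tray lr',C(225,612),D(768,323)),
 ('pl ul',A(95,32),B(465,262)),('pl ur',A(380,97),B(450,100)),('pl ll',A(38,238),B(698,238))]:
    print(n,*tri(t,a,s,b))
f=lambda im,x,y,w,h,k:cv2.resize(im[y:y+h,x:x+w],None,fx=k,fy=k,interpolation=cv2.INTER_CUBIC)
c=np.hstack([f(t['img'],380,174,28,30,14)[...,::-1],f(s['img'],258,176,28,30,14)[...,::-1]])
cv2.imwrite('pics/dial0.png',c)
```

```text
bar m+ [0.5257 0.0453 0.0386] 0.0026366794341393324
bar m- [0.4849 0.0409 0.0391] 0.0031910333397463034
bore m [0.507  0.0247 0.0411] 0.0015976471612819201
bore s [ 0.5199 -0.0852  0.0402] 0.0012070809950063288
dial [ 0.6159 -0.0698  0.0524] 0.0007402083517060685
strip ul [0.6016 0.3317 0.0137] 0.00041954447223598376
strip ll [0.5605 0.3273 0.0116] 0.0044385807449933805
strip lr [0.5674 0.1722 0.0123] 0.001094226505416436
strip ur [0.61   0.1748 0.0173] 0.0011892872937217512
tray ul [0.4862 0.3559 0.0065] 0.0013920559844047237
tray ur [0.5089 0.1703 0.0093] 0.005155477183642931
tray lr [0.3837 0.1548 0.0092] 0.004843835963534431
pl ul [0.6319 0.0837 0.0035] 0.0014978926441159132
pl ur [ 0.6559 -0.1308  0.0073] 0.0029328092504405487
pl ll [0.4592 0.0637 0.0023] 0.0024879343250420044
```

View pics/dial0.png

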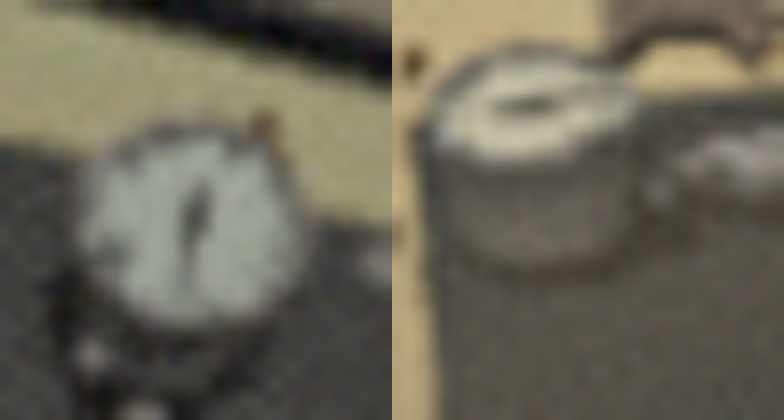

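```bash
cat > dial.py <<'E'
from m import *
def look(tag,n=4,c=(0.6159,-0.0698)):
    out=[]
    for nm in('top','side'):
        ims=[];
        for i in range(n):
            d=grab(nm); ims.append(np.array(d['img'],np.float32))
        a=np.mean(ims,0).astype(np.float32); np.savez(f'{nm}_avg.npz',img=a,camera_matrix=d['camera_matrix'],k1=d['k1'],T=d['T'])
        out.append(rectify(nm,c))
    o=np.hstack(out); cv2.imwrite(f'pics/{tag}.png',o[...,::-1]); return out
def rectify(nm,c,z=.055,R=.036,N=400):
    d=load(nm+'_avg'); g=(np.arange(N)+.5)/N*2*R-R
    # right = -y world, up=+x world (as top view)
    Y,X=np.meshgrid(c[1]-g,c[0]-g); P=np.c_[X.ravel(),Y.ravel(),np.full(N*N,z)]
    uv=proj(d,P).reshape(N,N,2).astype(np.float32)
    im=cv2.remap(d['img'],uv,None,cv2.INTER_CUBIC)
    return np.clip((im-30)*1.4,0,255).astype(np.uint8)
E
python3 -c "
from dial import *
look('dial1')"
```

```text
(no output)
```

View pics/dial1.png

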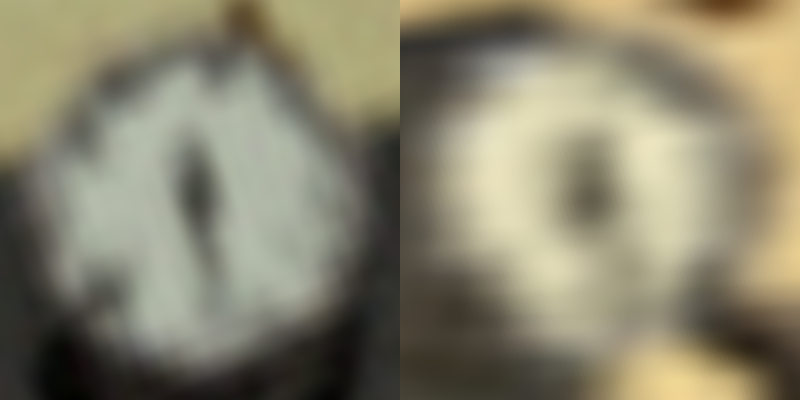

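The rectified top view (left) shows the needle's thin tip at (212,310), pointing to the spindle. The bold zero wedge is at about (105,295), roughly 0.9 rad clockwise of the needle, so the bezel must turn counter-clockwise. I'll measure it numerically.

```bash
cat >> dial.py <<'E'
def angles(img,fit=True,N=400,R=36.):
    g=cv2.GaussianBlur(img.min(2).astype(np.float32),(0,0),3)
    m=(g>110).astype(np.uint8); m=cv2.morphologyEx(m,cv2.MORPH_OPEN,np.ones((9,9)))
    n,l,st,ce=cv2.connectedComponentsWithStats(m); k=l[200,230] or 1
    c=max(cv2.findContours((l==k).astype(np.uint8),cv2.RETR_EXTERNAL,cv2.CHAIN_APPROX_NONE)[0],key=cv2.contourArea)
    hull=cv2.convexHull(c); e=cv2.fitEllipse(hull); cx,cy=e[0]; print('face ellipse mm',(np.array(e[0])-200)*2*R/N,np.array(e[1])*2*R/N)
    pol=cv2.warpPolar(g,(200,720),(cx,cy),200,cv2.WARP_POLAR_LINEAR) # rows: angle cw from right
    res=[]
    for r0,r1 in((10,14),(14,18),(18,21),(21,24)):
        a=pol[:,int(r0/R*200):int(r1/R*200)].mean(1); a=np.roll(a,-180) # 0 = down, cw (to left) positive
        th=np.arange(720)*2*np.pi/720; th=(th+np.pi)%(2*np.pi)-np.pi
        i=np.argsort(a)[:1]; o=np.argsort(th); 
        from scipy.signal import find_peaks
        s=a[o].max()-a[o]; p,q=find_peaks(s,prominence=15); print((r0,r1),[(round(th[o][j],3),int(v)) for j,v in zip(p,q['prominences'])])
E
python3 - <<'E'
from dial import *
for nm in('top','side'): print(nm);angles(rectify(nm,(0.6159,-0.0698)))
E
```

```text
top
face ellipse mm [-6.5829 -7.4911] [56.7955 77.7635]
(10, 14) [(np.float64(-0.585), 91), (np.float64(2.618), 33)]
(14, 18) [(np.float64(-2.609), 17), (np.float64(-0.471), 67), (np.float64(2.592), 35)]
(18, 21) [(np.float64(-0.428), 61), (np.float64(0.393), 15)]
(21, 24) [(np.float64(-2.618), 26), (np.float64(-0.41), 51), (np.float64(0.41), 29)]
side
face ellipse mm [ 9.8968 -3.953 ] [77.6071 78.6615]
(10, 14) [(np.float64(-1.501), 24), (np.float64(1.283), 91)]
(14, 18) [(np.float64(-2.74), 18), (np.float64(-1.562), 23), (np.float64(1.222), 52)]
(18, 21) [(np.float64(-1.588), 22), (np.float64(-0.497), 27), (np.float64(1.178), 16)]
(21, 24) [(np.float64(-1.667), 16), (np.float64(-0.436), 47)]
```

```bash
python3 - <<'E'
s=open('dial.py').read()
s=s.replace("m=(g>110).astype","b=cv2.GaussianBlur(img.astype(np.float32),(0,0),3); m=((g>105)&(b[...,0]-b[...,2]<22)).astype")
s=s.replace("hull=","cv2.drawContours(img,[c],-1,(255,0,0),1);hull=")
open('dial.py','w').write(s)
E
python3 - <<'E'
from dial import *
angles(rectify('top',(0.6159,-0.0698)))
E
```

```text
face ellipse mm [-1.253   1.1719] [54.0325 56.3723]
(10, 14) [(np.float64(-0.288), 53)]
(14, 18) [(np.float64(-0.236), 40), (np.float64(0.812), 32)]
(18, 21) [(np.float64(-0.201), 33), (np.float64(0.785), 64), (np.float64(2.068), 32)]
(21, 24) [(np.float64(-2.967), 28), (np.float64(-1.623), 20), (np.float64(-0.559), 31), (np.float64(0.777), 79), (np.float64(2.129), 42)]
```

```bash
H="python3 -m handwheel"
$H '0 0 0 .125;0 0 0 .125;0 0 0 .125;0 0 0 .125;0 0 0 .125' .085 
$H '0 0 0 .125;0 0 0 .125;0 0 0 .125;0 0 0 .0175'
$H '-.035 .01675 0 0;-.035 .01675 0 0;-.035 .01675 0 0;-.035 .01675 0 0;-.035 .01675 0 0'
$H '-.035 .01675 0 0;-.035 .01675 0 0;-.035 .01675 0 0;-.035 .01675 0 0;-.035 .01675 0 0'
$H '-.035 .01675 0 0;-.035 .01675 0 0;-.035 .01675 0 0;-.035 .01675 0 0;-.035 .01675 0 0'
$H '-.035 .01675 0 0;-.035 .01675 0 0;-.035 .01675 0 0;0 0 .04 0;0 0 .04 0'
$H '0 0 0 0;0 0 0 0'
python3 -c "
from rig import readout;s=readout.get_state();print(s['qpos'],s['ee_rot'],s['position'])"
```

```text
clock: 0.92
position: [0.2443, 0.5206, 0.2534]
ee_rot: [-0.0, 0.51, 0.86, 0.0]
contact_force: [0.5, -0.4, -0.7]
width: 0.085
gripper_force: 0.0
clock: 1.25
position: [0.2443, 0.5206, 0.2534]
ee_rot: [-0.0, 0.666, 0.746, 0.0]
contact_force: [1.0, -0.0, -0.2]
width: 0.0849
gripper_force: 0.0
clock: 1.67
position: [0.348, 0.3548, 0.2535]
ee_rot: [0.0, 0.664, 0.748, 0.0]
contact_force: [1.3, -0.0, -0.7]
width: 0.0849
gripper_force: 0.0
clock: 2.08
position: [0.4514, 0.1902, 0.2536]
ee_rot: [0.0, 0.664, 0.747, 0.0]
contact_force: [0.3, 0.4, -0.2]
width: 0.0848
gripper_force: 0.0
clock: 2.5
position: [0.5546, 0.0258, 0.2535]
ee_rot: [0.0, 0.665, 0.747, 0.0]
contact_force: [-0.4, 0.3, 0.4]
width: 0.0848
gripper_force: 0.0
clock: 2.92
position: [0.6194, -0.074, 0.1748]
ee_rot: [0.004, 0.666, 0.746, 0.002]
contact_force: [0.2, 0.7, -0.2]
width: 0.0852
gripper_force: 0.0
clock: 3.08
position: [0.6142, -0.0707, 0.1714]
ee_rot: [-0.003, 0.665, 0.747, -0.001]
contact_force: [-1.0, 0.8, 1.2]
width: 0.085
gripper_force: 0.0
[-2.27106486e-01  3.96149579e-01  1.53194502e+00  1.12289306e-04
  1.21940720e+00 -3.42902737e-01] [-0.00261758  0.66501629  0.746823   -0.00137131] [ 0.61419794 -0.07067093  0.17137516]
```

```bash
H="python3 -m handwheel"
$H '0 0 .037 0;0 0 .037 0;0 0 .03 0;0 0 .008 0;0 0 0 0' .085 20
$H '0 0 0 0;0 0 0 0;0 0 0 0' .066 20
$H '0 0 0 0;0 0 0 0;0 0 0 0' .058 20
$H '0 0 0 0;0 0 0 0;0 0 0 0' .050 20
```

```text
clock: 3.5
position: [0.6159, -0.0704, 0.0614]
ee_rot: [-0.0, 0.665, 0.747, -0.0]
contact_force: [0.2, -0.0, 0.3]
width: 0.0851
gripper_force: 0.0
clock: 3.75
position: [0.6178, -0.0712, 0.0642]
ee_rot: [0.002, 0.665, 0.747, 0.001]
contact_force: [-0.6, 0.0, 1.0]
width: 0.0658
gripper_force: 0.0
clock: 4.0
position: [0.617, -0.0712, 0.064]
ee_rot: [0.002, 0.665, 0.746, 0.001]
contact_force: [-1.9, -0.2, 6.2]
width: 0.059
gripper_force: 20.3
clock: 4.25
position: [0.6171, -0.0712, 0.064]
ee_rot: [0.002, 0.665, 0.747, 0.001]
contact_force: [-0.7, 0.7, 7.0]
width: 0.0592
gripper_force: 20.3
```

```bash
H="python3 -m handwheel"
$H '0 0 0 0;0 0 0 -.1;0 0 0 -.1;0 0 0 -.1;0 0 0 -.1' .05 50
$H '0 0 0 -.1;0 0 0 -.1;0 0 0 -.1;0 0 0 -.1;0 0 0 -.05'
$H '0 0 0 0;0 0 0 0'
python3 - <<'E'
from dial import *
look('dial2',3)
print(readout.get_state()['moment'])
E
```

```text
clock: 4.67
position: [0.6176, -0.071, 0.0644]
ee_rot: [0.002, 0.502, 0.865, 0.001]
contact_force: [1.5, 1.2, 7.5]
width: 0.0578
gripper_force: 51.5
clock: 5.08
position: [0.6181, -0.0706, 0.0644]
ee_rot: [0.003, 0.297, 0.955, 0.001]
contact_force: [0.6, 1.5, 6.1]
width: 0.0578
gripper_force: 51.7
clock: 5.25
position: [0.6181, -0.0706, 0.0644]
ee_rot: [0.003, 0.299, 0.954, 0.001]
contact_force: [-0.3, 2.3, 7.4]
width: 0.0577
gripper_force: 51.7
[ 0.3236 -0.0824  0.052 ]
```

```bash
H="python3 -m handwheel"
$H '0 0 0 0;0 0 0 0;0 0 0 0;0 0 -.03 0;0 0 -.04 .125' .085
$H '0 0 -.04 .125;0 0 0 .125;0 0 0 .125;0 0 0 .125;0 0 0 .125'
$H '0 0 0 .1;.04 0 0 0;.04 0 0 0;.04 0 0 0;.04 0 0 0'
$H '.04 0 0 0;.01 0 0 0;0 0 0 0'
python3 - <<'E'
from dial import *
o=look('dial3',4)
angles(o[0].copy())
E
```

```text
clock: 5.97
position: [0.6127, -0.0704, 0.1281]
ee_rot: [-0.005, 0.359, 0.934, -0.001]
contact_force: [0.2, -0.7, -0.5]
width: 0.0847
gripper_force: 0.0
clock: 6.38
position: [0.6156, -0.071, 0.1716]
ee_rot: [0.0, 0.63, 0.777, -0.0]
contact_force: [0.2, 0.2, -0.3]
width: 0.0851
gripper_force: 0.0
clock: 6.8
position: [0.597, 0.0891, 0.1711]
ee_rot: [-0.0, 0.666, 0.746, -0.0]
contact_force: [0.9, -0.9, 0.1]
width: 0.0854
gripper_force: 0.0
clock: 7.05
position: [0.591, 0.1406, 0.1712]
ee_rot: [-0.0, 0.664, 0.748, 0.0]
contact_force: [-1.0, -0.7, 0.4]
width: 0.0852
gripper_force: 0.0
face ellipse mm [-0.3695 -0.642 ] [55.7227 58.7631]
(10, 14) [(np.float64(-0.175), 52)]
(14, 18) [(np.float64(-0.157), 46)]
(18, 21) [(np.float64(-1.955), 30), (np.float64(-0.096), 52), (np.float64(0.567), 16), (np.float64(1.728), 16), (np.float64(2.4), 20)]
(21, 24) [(np.float64(-2.496), 43), (np.float64(-1.911), 18), (np.float64(-0.079), 65), (np.float64(0.524), 24), (np.float64(1.798), 23), (np.float64(2.461), 25)]
```

View pics/dial3.png

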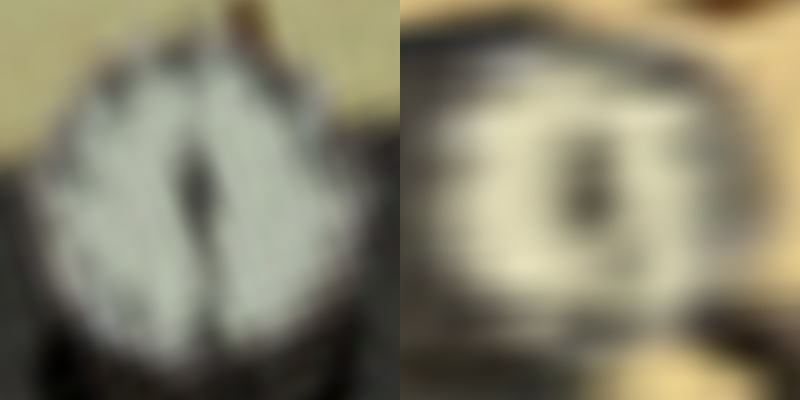

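```bash
cat > cmp.py <<'E'
import cv2,numpy as np,sys
def prof(f,c):
    g=cv2.GaussianBlur(cv2.imread(f)[:,:400].min(2).astype(np.float32),(0,0),2)
    o=[]
    for r in(11,13,15,17,19,21,22.5,24):
        th=np.arange(-.6,1.2,.005); R=r/.18
        v=cv2.remap(g,(c[0]-R*np.sin(th)).astype(np.float32)[None],(c[1]+R*np.cos(th)).astype(np.float32)[None],cv2.INTER_LINEAR)[0]
        w=np.median(v)-v; w1=np.where(np.abs(th-th[np.argmax(w)])<.25,np.clip(w-.35*w.max(),0,None),0)
        o.append((round(float((w1*th).sum()/w1.sum()),3),int(w.max())))
    return o
for c in((200,200),(201,204),(198,202)):
    print(c); [print(f,prof(f'pics/{f}.png',c)) for f in sys.argv[1:]]
E
python3 cmp.py dial1 dial3
```

```text
(200, 200)
dial1 [(-0.147, 50), (-0.162, 46), (-0.162, 33), (-0.146, 24), (0.805, 25), (0.796, 39), (0.79, 49), (0.783, 55)]
dial3 [(-0.129, 45), (-0.144, 44), (-0.135, 43), (-0.1, 41), (-0.078, 43), (-0.059, 51), (-0.062, 54), (-0.073, 61)]
(201, 204)
dial1 [(-0.148, 47), (-0.16, 42), (-0.152, 30), (-0.137, 23), (0.829, 27), (0.821, 40), (0.813, 50), (0.807, 55)]
dial3 [(-0.127, 43), (-0.141, 44), (-0.117, 42), (-0.084, 41), (-0.063, 47), (-0.052, 54), (-0.062, 58), (-0.071, 64)]
(198, 202)
dial1 [(-0.19, 49), (-0.196, 43), (-0.188, 30), (-0.167, 23), (0.8, 29), (0.795, 44), (0.787, 52), (0.781, 56)]
dial3 [(-0.169, 44), (-0.177, 44), (-0.158, 42), (-0.118, 40), (-0.094, 44), (-0.075, 51), (-0.081, 54), (-0.089, 63)]
```

The view shows the needle and the wedge nearly merged at (208,320). The profile puts the wedge about 0.085 rad clockwise of the needle, so I'll make one small correction.

```bash
H="python3 -m handwheel"
$H '-.04 0 0 0;-.04 0 0 0;-.04 0 0 0;-.04 0 0 0;-.04 0 0 0'
$H '-.01 0 0 0;0 0 .037 0;0 0 .037 0;0 0 .03 0;0 0 .006 0'
$H '0 0 0 0;0 0 0 0;0 0 0 0;0 0 0 0;0 0 0 0' .05 50
$H '0 0 0 -.0425;0 0 0 -.0425;0 0 0 0;0 0 0 0'
$H '0 0 0 0;0 0 0 0;0 0 0 0;0 0 -.03 0;0 0 -.04 .085' .085
$H '0 0 -.04 0;.04 0 0 0;.04 0 0 0;.04 0 0 0;.04 0 0 0'
$H '.04 0 0 0;.01 0 0 0;0 0 0 0'
python3 - <<'E'
from dial import *
look('dial4',4)
E
python3 cmp.py dial1 dial4
```

```text
clock: 7.87
position: [0.6145, -0.0635, 0.1714]
ee_rot: [0.0, 0.666, 0.746, 0.0]
contact_force: [-0.0, 0.4, -0.4]
width: 0.0854
gripper_force: 0.0
clock: 8.28
position: [0.6118, -0.0707, 0.0562]
ee_rot: [-0.005, 0.666, 0.746, -0.002]
contact_force: [-1.7, 0.5, 0.1]
width: 0.0851
gripper_force: 0.0
clock: 8.7
position: [0.6171, -0.0711, 0.0634]
ee_rot: [0.002, 0.665, 0.746, 0.001]
contact_force: [-1.4, -0.9, 3.4]
width: 0.0576
gripper_force: 55.1
clock: 9.03
position: [0.6172, -0.0711, 0.0634]
ee_rot: [0.002, 0.633, 0.774, 0.001]
contact_force: [0.2, -0.1, 6.2]
width: 0.0574
gripper_force: 55.4
clock: 9.45
position: [0.6129, -0.0701, 0.128]
ee_rot: [-0.004, 0.666, 0.746, -0.002]
contact_force: [1.0, -0.8, 0.3]
width: 0.0852
gripper_force: 0.0
clock: 9.87
position: [0.5972, 0.0894, 0.1716]
ee_rot: [0.0, 0.666, 0.746, 0.0]
contact_force: [-0.1, -0.0, -0.4]
width: 0.085
gripper_force: 0.0
clock: 10.12
position: [0.591, 0.1408, 0.1712]
ee_rot: [-0.0, 0.664, 0.748, 0.0]
contact_force: [0.4, -0.8, -0.8]
width: 0.085
gripper_force: 0.0
(200, 200)
dial1 [(-0.147, 50), (-0.162, 46), (-0.162, 33), (-0.146, 24), (0.805, 25), (0.796, 39), (0.79, 49), (0.783, 55)]
dial4 [(-0.149, 49), (-0.159, 46), (-0.161, 41), (-0.156, 42), (-0.159, 49), (-0.154, 59), (-0.165, 65), (-0.174, 74)]
(201, 204)
dial1 [(-0.148, 47), (-0.16, 42), (-0.152, 30), (-0.137, 23), (0.829, 27), (0.821, 40), (0.813, 50), (0.807, 55)]
dial4 [(-0.147, 47), (-0.157, 44), (-0.154, 41), (-0.154, 43), (-0.152, 52), (-0.155, 62), (-0.168, 68), (-0.178, 78)]
(198, 202)
dial1 [(-0.19, 49), (-0.196, 43), (-0.188, 30), (-0.167, 23), (0.8, 29), (0.795, 44), (0.787, 52), (0.781, 56)]
dial4 [(-0.19, 49), (-0.192, 45), (-0.187, 40), (-0.18, 41), (-0.178, 50), (-0.174, 61), (-0.185, 67), (-0.192, 77)]
```

The zero mark and needle now coincide (-0.155 vs -0.16). Next I'll grasp the bar 28 mm towards the mouth from its centre, at roughly (0.512, -0.005).

```bash
H="python3 -m handwheel"
$H '-.0338 -.0238 0 0;-.0338 -.0238 0 0;-.0338 -.0238 0 0;-.0338 -.0238 0 0;0 0 0 0'
$H '0 0 .04 0;0 0 .04 0;0 0 .035 0;0 0 .018 0;0 0 0 0'
$H '0 0 0 0;0 0 0 0;0 0 0 0' .056 20
$H '0 0 0 0;0 0 0 0' .048 20
$H '0 0 0 0;0 0 0 0' .040 20
```

```text
clock: 10.93
position: [0.5086, -0.0133, 0.1712]
ee_rot: [-0.0, 0.668, 0.745, -0.003]
contact_force: [-0.7, -0.0, -0.7]
width: 0.085
gripper_force: 0.0
clock: 11.35
position: [0.5096, -0.0074, 0.0346]
ee_rot: [-0.004, 0.666, 0.746, -0.002]
contact_force: [-0.5, 0.2, 0.2]
width: 0.0853
gripper_force: 0.0
clock: 11.6
position: [0.5144, -0.0077, 0.04]
ee_rot: [0.002, 0.666, 0.746, 0.001]
contact_force: [0.7, -0.8, -0.5]
width: 0.056
gripper_force: 0.0
clock: 11.77
position: [0.5134, -0.0075, 0.0395]
ee_rot: [0.001, 0.665, 0.746, 0.001]
contact_force: [-0.8, -0.7, 1.1]
width: 0.0481
gripper_force: 0.4
clock: 11.93
position: [0.5117, -0.0075, 0.0394]
ee_rot: [-0.0, 0.665, 0.746, -0.0]
contact_force: [-3.9, -0.1, 7.1]
width: 0.0435
gripper_force: 22.8
```

```bash
H="python3 -m handwheel"
$H '0 0 0 0;.008 0 0 0;.01 0 0 0;.01 0 0 0;.01 0 0 0' .040 70
$H '.01 0 0 0;.01 0 0 0;.01 0 0 0;.01 0 0 0;0 0 0 0'
$H '0 0 -.02 0;0 0 -.035 0;0 0 -.035 0;0 0 0 0'
python3 - <<'E'
from m import *
for n in('top','side'): cv2.imwrite(f'pics/lift_{n}.png',grab(n)['img'][...,::-1])
t=np.hstack([load('top')['img'][150:250,260:420],load('side')['img'][150:250,230:390]])
cv2.imwrite('pics/lift.png',cv2.resize(t,None,fx=2.5,fy=2.5,interpolation=cv2.INTER_CUBIC)[...,::-1])
E
```

```text
clock: 12.35
position: [0.5087, 0.0287, 0.0397]
ee_rot: [0.002, 0.665, 0.747, -0.001]
contact_force: [0.3, -6.4, 4.2]
width: 0.0427
gripper_force: 72.6
clock: 12.77
position: [0.5053, 0.0708, 0.0397]
ee_rot: [0.002, 0.665, 0.747, 0.001]
contact_force: [0.2, 0.0, 6.1]
width: 0.0426
gripper_force: 72.7
clock: 13.1
position: [0.5078, 0.0702, 0.1339]
ee_rot: [0.004, 0.665, 0.746, 0.004]
contact_force: [2.3, -0.2, -4.3]
width: 0.0429
gripper_force: 73.6
```

View pics/lift.png

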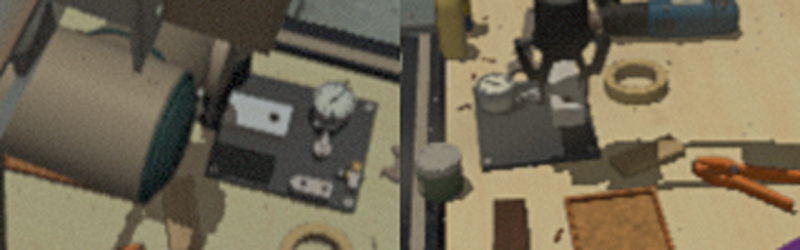

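The bar hangs flat in the fingers over the plate, with the roller at top (389,206) now free. Next it goes to the tray.

```bash
H="python3 -m handwheel"
$H '.0364 -.0079 0 0;.0364 -.0079 0 0;.0364 -.0079 0 0;.0364 -.0079 0 0;.0364 -.0079 0 0'
$H '.0364 -.0079 0 0;0 0 0 0;0 0 .03 0;0 0 .03 0;0 0 .02 0'
$H '0 0 .01 0;0 0 0 0;0 0 .004 0;0 0 0 0'
python3 - <<'E'
from m import *
d=dict(load('top'));
t=cv2.imread('pics/lift_top.png')[150:250,340:420,::-1]
A=lambda x,y:(x/2.5+260,y/2.5+150)
for n,p,z in[('dial',A(333,100),.055),('roller',A(322,142),.027),('stop',A(352,175),.03),('rail l',A(290,184),.034),('rail r',A(331,192),.034)]: print(n,onz(d,p,z))
E
```

```text
clock: 13.62
position: [0.441, 0.2468, 0.1257]
ee_rot: [-0.001, 0.666, 0.746, -0.002]
contact_force: [0.8, 0.9, -4.5]
width: 0.0427
gripper_force: 73.4
clock: 14.03
position: [0.4285, 0.2804, 0.0443]
ee_rot: [-0.001, 0.665, 0.747, -0.003]
contact_force: [-1.3, -1.2, -5.5]
width: 0.0427
gripper_force: 73.2
clock: 14.37
position: [0.4318, 0.2814, 0.0341]
ee_rot: [-0.0, 0.666, 0.746, -0.0]
contact_force: [0.3, -0.0, -5.1]
width: 0.0429
gripper_force: 74.0
dial [[ 0.6131 -0.0698  0.055 ]]
roller [[ 0.5581 -0.0753  0.027 ]]
stop [[ 0.5237 -0.1309  0.03  ]]
rail l [[ 0.4766 -0.0544  0.034 ]]
rail r [[ 0.4864 -0.1115  0.034 ]]
```

Still holding its full weight, so I'll lower it in small steps.

```bash
H="python3 -m handwheel"
$H '0 0 .0015 0;0 0 0 0'
$H '0 0 .0015 0;0 0 0 0'
$H '0 0 .0015 0;0 0 0 0'
```

```text
clock: 14.53
position: [0.4322, 0.2816, 0.0336]
ee_rot: [0.0, 0.666, 0.746, 0.001]
contact_force: [-0.8, -1.3, 0.2]
width: 0.0426
gripper_force: 74.6
clock: 14.7
position: [0.4322, 0.2816, 0.0336]
ee_rot: [0.0, 0.666, 0.746, 0.001]
contact_force: [-3.5, -2.1, 13.6]
width: 0.0429
gripper_force: 76.1
clock: 14.87
position: [0.4322, 0.2816, 0.0335]
ee_rot: [0.0, 0.666, 0.746, 0.001]
contact_force: [-5.2, -2.8, 25.5]
width: 0.0426
gripper_force: 77.6
```

```bash
H="python3 -m handwheel"
$H '0 0 -.003 0;0 0 0 0;0 0 0 0;0 0 0 0;0 0 -.02 0' .058 20
$H '0 0 -.04 0;0 0 -.04 0;0 0 -.02 0;0 0 0 0'
python3 - <<'E'
from m import *
T=load('top');S=load('side'); T['img']=cv2.imread('pics/top0.png')[...,::-1]; S['img']=cv2.imread('pics/side0.png')[...,::-1]
# strip by darkness vs table, report top-face edges: top view contour in original
c,m=seg(S,(262,224,26,46),lambda im:(im.max(2)<110)); 
g=S['img'].max(2); print('col274',g[226:270,274]); print('row245',g[245,260:290])
print(rect(onz(S,c,.02)))
hull=cv2.approxPolyDP(cv2.convexHull(c.astype(np.float32)),1.5,True)[:,0]; print('side hull',hull); 
g=T['img']; b=(g.max(2)<100)&(g[...,0].astype(int)-g[...,2]>18)
c,m=seg(T,(282,158,50,34),lambda im:(im.max(2)<100)&(im[...,0]-im[...,2]>17))
print('top hull',cv2.approxPolyDP(cv2.convexHull(c.astype(np.float32)),1.2,True)[:,0])
print(rect(onz(T,c,.02)))
d=grab('side'); c,m=seg(d,(285,215,70,60),lambda im:(im.min(2)>120)&(im[...,0]-im[...,2]<28)); print('bar in tray side',rect(onz(d,c,.036)),cv2.contourArea(c.astype(np.float32)))
cv2.imwrite('pics/tray.png',np.hstack([cv2.resize(d['img'][210:285,255:355],None,fx=4,fy=4,interpolation=3)[...,::-1],cv2.resize(T['img'][150:225,255:355],None,fx=4,fy=4,interpolation=3)[...,::-1]]))
E
```

```text
clock: 15.28
position: [0.4295, 0.2805, 0.05]
ee_rot: [-0.001, 0.666, 0.746, -0.003]
contact_force: [0.1, -0.1, 0.2]
width: 0.0578
gripper_force: 0.0
clock: 15.62
position: [0.435, 0.2832, 0.1575]
ee_rot: [0.002, 0.665, 0.746, 0.005]
contact_force: [0.8, 0.2, 0.5]
width: 0.0578
gripper_force: 0.0
col274 [191 195 197 141  86  70  71  72  73  78  74  76  73  75  76  74  77  77
  76  77  78  77  81  80  78  80  75  76  76  72  74  74  75  77  82  56
  39  41  43  97 183 194 193 190]
row245 [190 193 191 190 193 193 180 129  78  77  77  76  75  75  77  83  80  79
  80  79  68  76 156 191 192 189 190 189 193 196]
(array([0.5832, 0.2649]), (48.100135803222656, 177.7694549560547), np.float64(0.02566867426845776))
side hull [[278.875 229.375]
 [281.375 241.875]
 [281.375 263.875]
 [268.875 265.125]
 [266.875 261.125]
 [267.375 230.375]]
top hull [[285.625 169.875]
 [290.375 161.625]
 [320.875 166.625]
 [328.875 174.875]
 [325.875 183.375]
 [323.125 185.375]
 [286.625 173.625]]
(array([0.5875, 0.2521]), (71.99151611328125, 161.6029815673828), np.float64(0.039698997516943724))
bar in tray side (array([0.4389, 0.2334]), (44.46544647216797, 96.06382751464844), np.float64(0.11656082679404611)) 213.34375
```

View pics/tray.png

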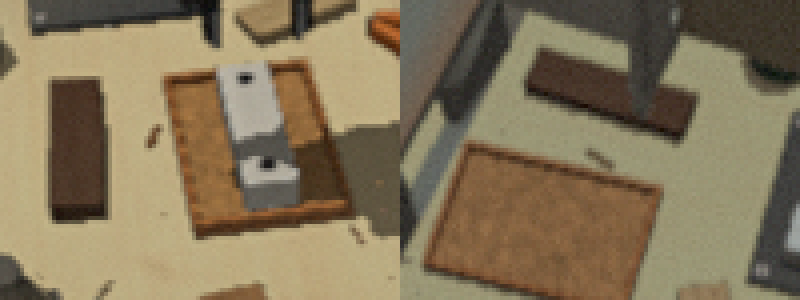

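Run:
```python
from m import *
d=load('side'); im=cv2.imread('pics/side0.png').max(2).astype(float)
L=[];R=[]
for r in range(233,259):
    row=im[r,255:292]; x=np.arange(255,292); 
    k=np.where(row<133)[0]; a=k[0];b=k[-1]
    L.append((x[a]-(133-row[a])/(row[a-1]-row[a]),r)); R.append((x[b]+(133-row[b])/(row[b+1]-row[b]),r))
for n,p,z in(('left',L,.02),('right',R,0.0)):
    P=onz(d,p,z)[:,:2]; f=np.polyfit(P[:,1],P[:,0],1); print(n,'x at y=.2515',np.polyval(f,.2515),'slope',f[0],np.std(P[:,0]-np.polyval(f,P[:,1])))
print('ends',onz(d,[(274,229.2),(274,260.8)],.02))
t=load('top')
A=lambda x,y:((x-400)/4+255,y/4+150)
print('top ul,ll,ur,lr',onz(t,[A(540,48),A(527,86),A(697,95),A(683,133)],.02))
```

```text
left x at y=.2515 0.6083376872336168 slope -0.029426186626527143 0.0003489071468551182
right x at y=.2515 0.5603278034066237 slope -0.052205539816478616 0.0008909836161426181
ends [[0.5866 0.1756 0.02  ]
 [0.5817 0.334  0.02  ]]
top ul,ll,ur,lr [[0.6006 0.3306 0.02  ]
 [0.5584 0.3252 0.02  ]
 [0.6083 0.1738 0.02  ]
 [0.5663 0.171  0.02  ]]
```

The bar lies flat inside the tray along its y axis. The strip's centre is about (0.584, 0.252) with yaw about 0.04. I'll approach its mouth-side half.

```bash
H="python3 -m handwheel"
$H '-.003 .0377 0 0;-.003 .0377 0 0;-.003 .0377 0 0;-.003 .0377 0 0;0 0 0 .075' .07
$H '0 0 0 0;0 0 0 0'
$H '0 0 .04 0;0 0 .04 0;0 0 .03 0;0 0 .01 0;0 0 0 0'
$H '0 0 0 0;0 0 0 0'
```

```text
clock: 16.08
position: [0.59, 0.2865, 0.1496]
ee_rot: [0.002, 0.694, 0.72, 0.001]
contact_force: [0.3, 0.6, -0.1]
width: 0.0699
gripper_force: 0.0
clock: 16.25
position: [0.5815, 0.2863, 0.1501]
ee_rot: [-0.001, 0.693, 0.721, -0.002]
contact_force: [-0.9, 0.4, -0.4]
width: 0.0701
gripper_force: 0.0
clock: 16.67
position: [0.5791, 0.2861, 0.0295]
ee_rot: [-0.002, 0.692, 0.721, -0.004]
contact_force: [-0.5, 0.2, 0.4]
width: 0.07
gripper_force: 0.0
clock: 16.83
position: [0.5841, 0.2876, 0.035]
ee_rot: [0.001, 0.693, 0.721, 0.002]
contact_force: [-0.0, -0.8, 0.1]
width: 0.0699
gripper_force: 0.0
```

```bash
H="python3 -m handwheel"
$H '0 0 .004 0;0 0 .003 0;0 0 0 0;0 0 0 0' .07
$H '0 0 0 0;0 0 0 0;0 0 0 0;0 0 0 0' .052 20
$H '0 0 0 0;0 0 0 0;0 0 0 0;0 0 0 0' .040 35
```

```text
clock: 17.17
position: [0.5831, 0.287, 0.0263]
ee_rot: [0.0, 0.693, 0.721, 0.0]
contact_force: [-0.5, -0.6, -0.3]
width: 0.0697
gripper_force: 0.0
clock: 17.5
position: [0.583, 0.2869, 0.0259]
ee_rot: [0.0, 0.693, 0.721, 0.0]
contact_force: [0.7, -1.0, 0.5]
width: 0.0521
gripper_force: 0.0
clock: 17.83
position: [0.5832, 0.287, 0.0261]
ee_rot: [0.0, 0.693, 0.721, 0.0]
contact_force: [-0.0, 0.6, 2.2]
width: 0.0442
gripper_force: 37.6
```

```bash
H="python3 -m handwheel"
$H '0 0 -.02 0;0 0 -.035 0;0 0 -.035 -.075;-.0327 -.0173 0 0;-.0327 -.0173 0 0'
$H '-.0327 -.0173 0 0;-.0327 -.0173 0 0;-.0327 -.0173 0 0;-.0327 -.0173 0 0;0 0 0 0'
$H '0 0 0 0;0 0 0 0;0 0 0 0'
python3 - <<'E'
from m import *
s=readout.get_state();print(s['position'],s['ee_rot'])
for n in('top','side'): grab(n)
t=np.hstack([load('top')['img'][160:240,320:420],load('side')['img'][155:235,240:340]])
cv2.imwrite('pics/pre.png',cv2.resize(t,None,fx=4,fy=4,interpolation=cv2.INTER_CUBIC)[...,::-1])
E
```

```text
clock: 18.25
position: [0.5581, 0.2191, 0.1183]
ee_rot: [0.002, 0.664, 0.747, 0.003]
contact_force: [0.3, -1.7, -1.5]
width: 0.0444
gripper_force: 37.3
clock: 18.67
position: [0.4981, 0.0753, 0.1152]
ee_rot: [-0.001, 0.667, 0.745, -0.003]
contact_force: [-0.3, 0.3, -1.1]
width: 0.044
gripper_force: 37.3
clock: 18.92
position: [0.5029, 0.081, 0.1158]
ee_rot: [0.0, 0.665, 0.747, 0.0]
contact_force: [-0.2, -0.1, -1.3]
width: 0.044
gripper_force: 37.3
[0.5029 0.081  0.1158] [0.     0.6652 0.7466 0.0004]
```

View pics/pre.png

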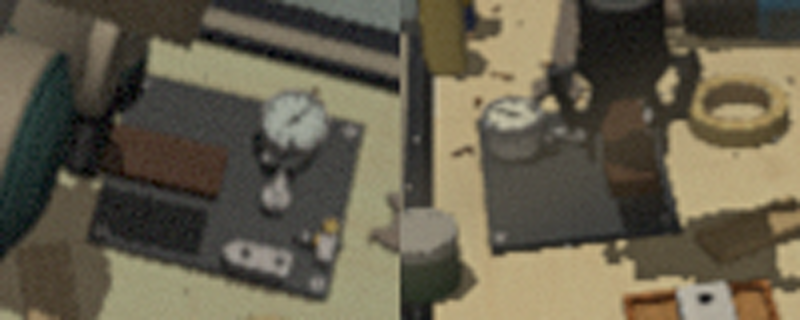

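The strip is held level and hangs aligned with the channel, with its leading corners at top (377,197) and (374,209). The rail face runs from (377,220) to (394,224). I'll check the lateral offset before lowering.

Run:
```python
from m import *
d=load('top'); A=lambda x,y:(x/4+320,y/4+160)
a=.115; ex=np.array([np.cos(a),np.sin(a)]); ey=np.array([-np.sin(a),np.cos(a)]); tcp=np.array([.5029,.081])
for n,p,z in[('lead +x',A(228,150),.11),('lead -x',A(215,197),.11),('trail? -x',A(105,172),.11),('rail l',A(228,240),.034),('rail r',A(295,258),.034),('roller',A(277,190),.027),('stop',A(322,242),.03),('plate l-b',A(90,238),.012),('plate l-t',A(145,76),.012),('plate r-t',A(364,124),.012)]:
    P=onz(d,p,z)[0,:2]; q=P-tcp; print(n,P,'rel tcp gx,gy',q@ex,q@ey)
```

```text
lead +x [ 0.536  -0.0294] rel tcp gx,gy 0.020193327230448217 -0.11342356908448124
lead -x [ 0.4904 -0.0336] rel tcp gx,gy -0.025572445226456287 -0.11237771904392399
trail? -x [0.4779 0.0604] rel tcp gx,gy -0.027232561000712127 -0.01759478890451074
rail l [ 0.4908 -0.0532] rel tcp gx,gy -0.027376825363639296 -0.13193258669209237
rail r [ 0.4964 -0.1131] rel tcp gx,gy -0.028746796320698924 -0.1921175765346564
roller [ 0.5561 -0.0777] rel tcp gx,gy 0.03462854957441082 -0.1637367836949519
stop [ 0.5215 -0.1305] rel tcp gx,gy -0.005820326154359682 -0.2121898033111753
plate l-b [0.4567 0.0626] rel tcp gx,gy -0.047971777657794756 -0.012939785876308665
plate l-t [0.6289 0.0737] rel tcp gx,gy 0.12433136199239318 -0.02167654479189636
plate r-t [ 0.6565 -0.1305] rel tcp gx,gy 0.1283409021472157 -0.22775284705771526
```

```bash
H="python3 -m handwheel"
$H '0 0 .035 0;0 0 .03 0;0 0 .01 0;0 0 0 0;0 0 0 0'
$H '0 0 .001 0;0 0 0 0;0 0 0 0'
$H '0 0 .001 0;0 0 0 0'
$H '0 0 .001 0;0 0 0 0'
```

```text
clock: 19.43
position: [0.5025, 0.0808, 0.0406]
ee_rot: [-0.0, 0.665, 0.747, -0.0]
contact_force: [1.0, 0.7, -0.9]
width: 0.0441
gripper_force: 38.0
clock: 19.68
position: [0.5028, 0.0803, 0.0406]
ee_rot: [0.001, 0.665, 0.746, 0.001]
contact_force: [-0.1, -0.3, -1.4]
width: 0.0442
gripper_force: 38.0
clock: 19.85
position: [0.5024, 0.0801, 0.0391]
ee_rot: [0.0, 0.666, 0.746, 0.0]
contact_force: [0.2, 0.2, -0.2]
width: 0.044
gripper_force: 38.0
clock: 20.02
position: [0.5022, 0.0801, 0.0378]
ee_rot: [0.0, 0.666, 0.746, 0.0]
contact_force: [0.5, -0.1, -1.1]
width: 0.0445
gripper_force: 38.0
```

```bash
H="python3 -m handwheel"
$H '0 0 .0007 0;0 0 0 0'
$H '-.008 0 0 0;-.008 0 0 0;-.006 0 0 0;0 0 0 0'
$H '-.004 0 0 0;-.004 0 0 0;-.004 0 0 0;0 0 0 0'
```

```text
clock: 20.18
position: [0.5022, 0.0801, 0.0374]
ee_rot: [0.0, 0.666, 0.746, 0.0]
contact_force: [-1.5, 0.3, 2.9]
width: 0.0444
gripper_force: 38.4
clock: 20.52
position: [0.5053, 0.0571, 0.0376]
ee_rot: [0.0, 0.666, 0.746, 0.0]
contact_force: [-0.1, 1.8, 6.2]
width: 0.0438
gripper_force: 38.8
clock: 20.85
position: [0.5064, 0.0457, 0.0376]
ee_rot: [-0.0, 0.666, 0.746, 0.0]
contact_force: [-0.7, 1.9, 5.9]
width: 0.0441
gripper_force: 38.8
```

```bash
H="python3 -m handwheel"
for i in 1; do
$H '-.003 0 -.0005 0;-.003 0 0 0;0 0 0 0'
$H '-.003 0 0 0;-.003 0 0 0;0 0 0 0'
$H '-.003 0 0 0;-.003 0 0 0;0 0 0 0'
done | grep -v -e rot -e width
```

```text
clock: 21.1
position: [0.5063, 0.0401, 0.0377]
contact_force: [-2.0, 3.5, 5.5]
gripper_force: 38.8
clock: 21.35
position: [0.5068, 0.0348, 0.0377]
contact_force: [-2.8, 5.5, 5.1]
gripper_force: 38.8
clock: 21.6
position: [0.5075, 0.0286, 0.0378]
contact_force: [-1.8, 4.9, 5.6]
gripper_force: 38.8
```

```bash
H="python3 -m handwheel"
{ $H '-.003 0 0 0;-.003 0 0 0;0 0 0 0'
$H '-.003 0 0 0;-.003 0 0 0;0 0 0 0'
$H '-.002 0 0 0;-.002 0 0 0;0 0 0 0'
$H '-.001 0 0 0;-.001 0 0 0;0 0 0 0'; } | grep -v -e rot -e width -e gripper
```

```text
clock: 21.85
position: [0.5082, 0.0226, 0.0378]
contact_force: [-2.4, 4.3, 6.2]
clock: 22.1
position: [0.5089, 0.0166, 0.0378]
contact_force: [-1.8, 4.0, 5.3]
clock: 22.35
position: [0.5093, 0.0128, 0.0378]
contact_force: [-2.4, 4.8, 6.3]
clock: 22.6
position: [0.5096, 0.011, 0.0378]
contact_force: [-2.4, 5.1, 5.5]
```

```bash
H="python3 -m handwheel"
{ $H '-.001 0 0 0;-.001 0 0 0;0 0 0 0'
$H '-.001 0 0 0;-.001 0 0 0;0 0 0 0'
$H '-.001 0 0 0;-.001 0 0 0;0 0 0 0'; } | grep -v -e rot -e width -e gripper
```

```text
clock: 22.85
position: [0.5098, 0.009, 0.0378]
contact_force: [-2.0, 4.7, 6.9]
clock: 23.1
position: [0.51, 0.007, 0.0378]
contact_force: [-1.7, 5.8, 6.4]
clock: 23.35
position: [0.5102, 0.005, 0.0378]
contact_force: [-1.9, 5.7, 6.5]
```

```bash
H="python3 -m handwheel"
{ $H '-.001 0 0 0;-.001 0 0 0;0 0 0 0'
$H '-.001 0 0 0;-.001 0 0 0;0 0 0 0'; } | grep -v -e rot -e width -e gripper
```

```text
clock: 23.6
position: [0.5105, 0.003, 0.0378]
contact_force: [-1.7, 5.4, 6.5]
clock: 23.85
position: [0.5107, 0.0013, 0.0378]
contact_force: [-1.1, 5.7, 6.5]
```

```bash
H="python3 -m handwheel"
{ $H '-.001 0 0 0;0 0 0 0;0 0 0 0'
$H '-.001 0 0 0;0 0 0 0;0 0 0 0'
$H '-.001 0 0 0;0 0 0 0;0 0 0 0'; } | grep -v -e rot -e width -e gripper
```

```text
clock: 24.1
position: [0.5107, 0.0013, 0.0378]
contact_force: [-2.0, 9.9, 7.3]
clock: 24.35
position: [0.5107, 0.0012, 0.0378]
contact_force: [-0.6, 12.9, 6.7]
clock: 24.6
position: [0.5107, 0.0012, 0.0378]
contact_force: [0.1, 17.2, 8.2]
```

Firm contact: the position is stuck and the force rose from about 5.5 to 17 N, so about 11–12 N is on the tip. I'll release, retreat and check.

```bash
H="python3 -m handwheel"
{ $H '0 0 0 0;0 0 0 0;0 0 0 0;0 0 0 0' .062
$H '0 0 -.02 0;0 0 -.04 0;0 0 -.04 0;.03 -.02 0 0;.035 -.02 0 0'
$H '.035 -.02 0 0;.035 -.02 0 0;.035 -.02 0 0;.035 -.02 0 0;0 0 0 0'; } | grep -v -e rot -e width
python3 - <<'E'
from dial import *
look('fin',4)
t=load('top_avg');s=load('side_avg')
o=np.hstack([t['img'][160:240,320:420],s['img'][165:245,240:340]])
cv2.imwrite('pics/final.png',np.vstack([cv2.resize(o,None,fx=4,fy=4,interpolation=3)[...,::-1].clip(0,255),cv2.resize(np.hstack([cv2.imread('pics/dial4.png')[:,:400],cv2.imread('pics/fin.png')[:,:400]]),(560,280))[:, :].repeat(1,0) if 0 else cv2.copyMakeBorder(cv2.resize(np.hstack([cv2.imread('pics/dial4.png')[:,:400],cv2.imread('pics/fin.png')[:,:400]]),(560,280)),0,0,0,240,0)]))
E
python3 cmp.py fin | head -3
```

```text
clock: 24.93
position: [0.5118, -0.0031, 0.0374]
contact_force: [0.7, 0.1, -0.8]
gripper_force: 0.0
clock: 25.35
position: [0.468, 0.0562, 0.1403]
contact_force: [-0.1, 1.0, 0.0]
gripper_force: 0.0
clock: 25.77
position: [0.3638, 0.1912, 0.1373]
contact_force: [0.2, -0.5, -0.9]
gripper_force: 0.0
(200, 200)
fin [(0.583, 30), (0.58, 33), (0.559, 33), (0.544, 37), (0.523, 40), (-0.151, 51), (-0.161, 64), (-0.171, 75)]
(201, 204)[ WARN:0@10.883] global loadsave.cpp:1063 imwrite_ Unsupported depth image for selected encoder is fallbacked to CV_8U.
```

View pics/final.png

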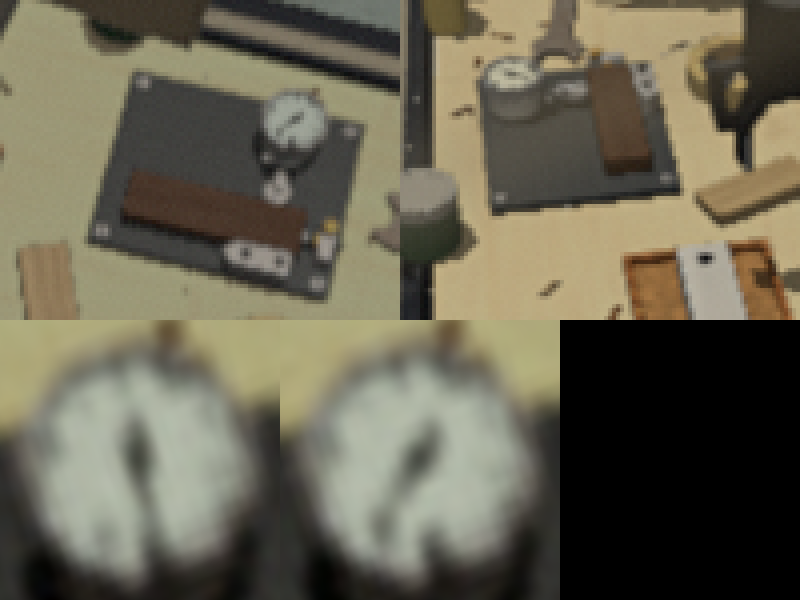

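The final view shows the strip flat along the rail with its end at the stop screw (top crop (305,235)). The bar is in the tray, the zero mark is unmoved at -0.16, and the needle stands about 0.7 rad clockwise of it.

```bash
python3 -c "
from rig import ticket; print(ticket.sign_off())"
```

```text
the job is handed in; nothing more can be done
None
```

The job is handed in: the dial was zeroed on the bar, the bar lies in its tray, and the strip is pressed home at about 11–12 N, with the zero unmoved and the needle about 0.7 rad clockwise of it (about 0.65 expected).

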